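Swap the failed module between two tall switching devices

TASK

On the panel, the low module with the red top has failed, and the two tall devices on either side of it (white contactor, black starter) are in the way. First stand both tall devices upright on the blue mat, then put the failed module right way up in the red tray and set the spare with the green top squarely in the empty seat, and only then put each tall device back squarely where it came from. Set every piece down gently, dropping none.

Things in the scene. Friction and masses are not known exactly. Their poses are not given: they have to be found in the camera images.
- panel: Fixed steel plate on the bench, 210 (x) x 250 (y) x 8 thick; origin: centre of underside. Grey wiring ducts along y cover x = -88 to -52 and 52 to 88, tops 44 above the bench. Between them the three devices stand on the plate in a row along y, long sides along panel x: middle seat at x = y = 0, tall devices at y = +48 and -48. Terminal blocks, tops 38 above the bench, at y = +-102 to +-122.
- contactor: Loose tall white contactor, black square on top, about 0.4 kg; origin at the centre of its underside, z up. Base 80 (x) x 45 (y) x 55 high, on it an upper block 54 (x) x 45 (y) reaching to 100 high. Grip it across its 45 wide y sides, about 80 above its underside. Which side of the failed module it stands on varies.
- starter: Loose tall black motor starter with a blue top and a white disc on it, about 0.35 kg; the same shape and sizes as the contactor, origin at the centre of its underside, z up.
- failed: Loose low grey module with a red top, about 0.12 kg, in the panel's middle seat; 80 (x) x 32 (y) x 40 high; origin at the centre of its underside, z up. Grip it across its 32 wide y sides, possible only when both tall devices are away.
- spare: Loose spare module with a green top, the same shape and sizes as the failed one, standing right way up on the bench beyond the red tray; origin at the centre of its underside, z up. It belongs in the panel's middle seat, underside on the plate.
- mat: Fixed flat blue mat, the side area for the two tall devices, 170 (x) x 200 (y) x 3 thick; origin at the centre of its underside, z up. Left or right of the panel.
- tray: Fixed shallow red open tray for the failed module, 130 (x) x 150 (y), walls 5 thick and 15 high, floor 5 thick; origin at the centre of its underside, z up. On the other side of the panel from the mat.

How it is judged:
By the outcome, as a careful person would: the job done as asked, in the order asked, and still so for the second after the job is handed in, with the robot touching nothing.
It also fails if it takes over 144 s, if anything falls off the work surface, if the arm or the gripper's body presses on something with over 40 N, if the wrist force passes 120 N, or if a joint passes its speed limit or range.

ROBOT

A 6-joint arm with a two-finger parallel gripper is mounted at the origin on the work surface. World frame = base frame: x ahead of the robot, y to its left, z up, the work surface at z = 0. Lengths are in mm, angles in rad, forces in N, time in s.
With the tool pointing down it reaches from about 300 to 950 mm from the base axis. Payload 3.1 kg.
Tool frame: the origin (TCP) lies midway between the tips of the shut fingers; the grasp point (between the pads) lies 19 mm behind it; z points along the fingers, y is the line along which they close (so a half turn about z gives the same grasp; the last joint's range is limited). The gripper opens to 85 mm and grips with 20 to 120 N. Pads are 22 mm wide; open, the fingers measure 114 mm over their backs; the gripper's body (76 mm by 85 mm) begins 54 mm behind the grasp point. The pads swing forward as they close: fully open they stand 13 mm farther back than shut.
Start: joints at [1.177, 0.308, 1.634, -0, 1.2, -0.07], TCP at [198.883, 592.518, 231.272] pointing down, gripper open.
Joint ranges: [-3.06, 3.06], [-0.79, 1.96], [0.05, 2.63], [-1.19, 4.34], [0.05, 2.64], [-2.94, 2.94]. Speed limits (rad/s): [2.79, 2.79, 3.14, 3.14, 3.14, 3.14].

INTERFACE

Orientations are given as a unit quaternion [w, x, y, z].
In Python, from rig import robot gives the robot as it stands.
- The arm moves only by the tool drive_tool, never from a script. Its argument "motion" is a list of rows, each a list of 6 numbers: the shift along the tool's x, y, z in mm, then the turn, a rotation vector about the tool's x, y, z in degrees. In form: [[tx, ty, tz, rx, ry, rz], ...]. A call has exactly 8 rows; each row is the pose to reach, as a shift and turn from the pose commanded when the call began, along the tool's axes at that moment; what a row does not reach only later rows make up. A row lasts 1/8 s, in which the tool goes at most 62.5 mm and 10.7 degrees, less where a joint would pass 70% of its speed; a pose out of reach is approached as far as the arm can. A call with a gripper value outside its range is refused whole. "gripper" is the finger opening in mm, from 0 to 85.4, set as the call begins (left out, the last holds). The fingers move at their own pace and stop on an object; "newtons" is the grip in N (left out, the last holds). Time passes only in rows, so rows that repeat a pose let the fingers close, or fill a call up. It gives the time, the measured TCP pose, the force, the opening and the grip force at its end, in the units of the state.
- robot.state(): the state, without advancing time (a new reading comes with each control period).
- robot.grab_frame(name): name is "scene" or "top"; returns the picture (400x640x3 uint8, red, green, blue); there is no depth.
- robot.camera_params(name): a dict with "K" (3x3 intrinsics, pixels), "xyz" and "attitude" of the camera in the world. Camera axes: x right, y up, looking along -z (the intrinsics and any distortion apply to the point x, -y, -z); pixel columns grow to the right and rows downward; lengths in mm; the calibration is good to about 2 mm. A picture is of the moment at which its call begins. camera_params takes no time and is no camera call.
- robot.hand_in(): hands the job in; it is judged then, once.
Trained networks look in the newest picture that a camera, given by its name, has taken for a name from the list of things; names that differ only in an ending like _2 or _b are one class to them, and where a whole thing is asked for, a point or a joint stands for the part that bears it (a point fixed in the world has none). Each returns a list of dicts, best first, with "p" (0 to 1); they miss things now and then, are a little off and sometimes report something else, mostly with a low value. They report only what shows in the picture. A call takes as long as a camera call.
- robot.cut_out(camera, query): "mask" (400x640 bool, what is visible of it) and "extent" ([centre column, centre row, width, height] in pixels, round what is visible of it).
The state is a dict: "t": time; "joint_positions": joint angles; "joint_velocities": joint speeds; "joint_torque": joint torques, N m; "ee_pos": TCP position; "tcp_rot": TCP orientation; "force": force on the tool from outside, world axes, zero at the start; "moment": the same for the moment, N m; "finger_gap": opening from 0.0 (shut) to 1.0 (fully open); "grip_force": force on a finger pad.
Only numpy, scipy, OpenCV 4.12 (cv2) and the standard library are available. Lean on these libraries where they do the work, as an engineer would, in place of code of your own. Each camera call takes 0.05 s, during which the arm holds its last target. There are 200 camera calls.

## Working session

There is one attempt and no reset: what is moved stays moved. The work goes in short steps, Python scripts to look and compute and a tool call to move; the robot and the scene stay as the last step left them, time stands still between calls to the robot, and variables do not carry over. Pictures are saved under pics/ and viewed, at most 14 in all, crops included, and the job is handed in when it is done.

Besides the shell and the picture viewer there is one more tool, called after "Emit:" by a JSON object that holds its "api" and its "payload", one argument or row to a line. drive_tool: Moves the arm, as the interface text tells. Its arguments: {"type":"object","properties":{"motion":{"type":"array"},"gripper":{"type":"number"},"newtons":{"type":"number"}},"required":["motion"]}

```bash
mkdir -p pics; ls; python3 - <<'E'
from rig import robot
import cv2
for n in("scene","top"):
    cv2.imwrite(f"pics/{n}0.png",robot.grab_frame(n)[:,:,::-1]); print(n,robot.camera_params(n))
s=robot.state();print(s)
E
```

```text
pics
scene {'K': array([[374.89112706,   0.        , 327.80245948],
       [  0.        , 374.89112706, 200.27525885],
       [  0.        ,   0.        ,   1.        ]]), 'xyz': array([ 989.40889983, -551.25213961,  512.44341866]), 'attitude': array([0.82674168, 0.45026758, 0.15810337, 0.29792723])}
top {'K': array([[391.30940069,   0.        , 317.68245008],
       [  0.        , 391.30940069, 195.73888602],
       [  0.        ,   0.        ,   1.        ]]), 'xyz': array([329.50877507, -14.03380966, 883.15200898]), 'attitude': array([ 0.74026319,  0.08857363, -0.08032153, -0.66159926])}
{'t': 0.1, 'joint_positions': array([ 1.17729965e+00,  3.08931431e-01,  1.63509827e+00,  1.52805997e-05,
        1.19968581e+00, -6.97040590e-02]), 'joint_velocities': array([-6.28703621e-05, -3.16801906e-03, -2.56744472e-03, -7.27725182e-06,
        2.63134140e-03,  1.33956945e-03]), 'joint_torque': array([-1.15315004e-03, -4.16412485e+01, -2.77645308e+01, -1.69077093e-04,
        4.03661499e-03, -4.78401212e-07]), 'ee_pos': array([198.58381239, 591.8085961 , 230.13492158]), 'tcp_rot': array([-2.50561690e-04,  1.61192659e-01,  9.86922388e-01, -1.03145078e-03]), 'force': array([-0.22597637,  0.65032794,  0.10927286]), 'moment': array([ 0.00186413,  0.01503705, -0.01115709]), 'grip_force': 0.0, 'finger_gap': 0.9993203650457634}
```

View pics/scene0.png

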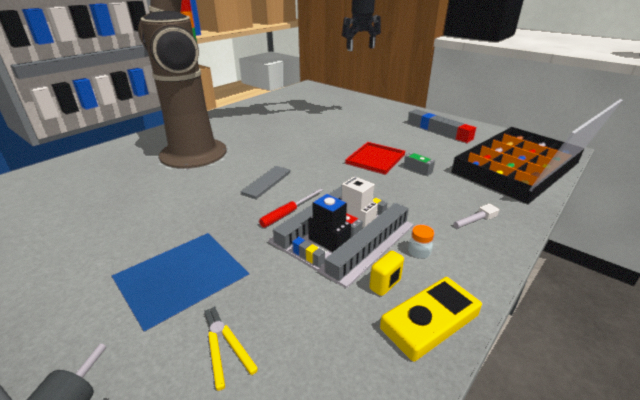

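View pics/top0.png

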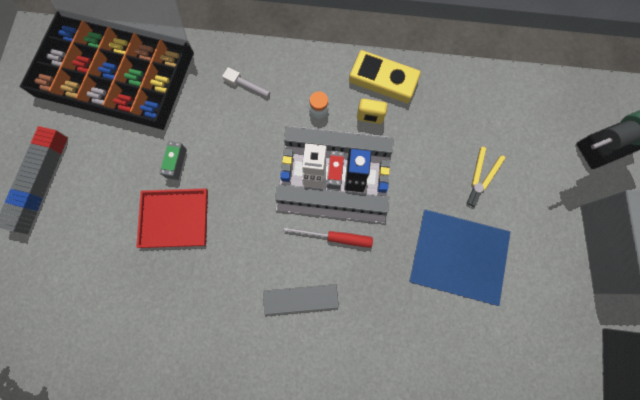

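```bash
cat > h.py <<'E'
import numpy as np, cv2
from scipy.spatial.transform import Rotation as R
from scipy.optimize import minimize
from rig import robot
def rot(q): return R.from_quat([q[1],q[2],q[3],q[0]])
C={n:robot.camera_params(n) for n in("top","scene")}
def proj(n,P):
    c=C[n]; p=rot(c['attitude']).inv().apply(np.atleast_2d(P)-c['xyz'])*[1,-1,-1]
    q=p@c['K'].T; return q[:,:2]/q[:,2:]
def back(n,uv,z):
    c=C[n]; uv=np.atleast_2d(uv); d=np.c_[uv,np.ones(len(uv))]@np.linalg.inv(c['K']).T*[1,-1,-1]
    d=rot(c['attitude']).apply(d); return c['xyz']+d*((z-c['xyz'][2])/d[:,2])[:,None]
def box(lx,ly,z0,z1): return np.array([[sx*lx/2,sy*ly/2,z] for sx in(-1,1) for sy in(-1,1) for z in(z0,z1)])
TALL=[box(80,45,0,55),box(54,45,55,100)]; MOD=[box(80,32,0,40)]
PANEL=[box(210,250,0,8),box(176,250,8,44)]
def place(p,P,z): a=np.radians(p[2]); c,s=np.cos(a),np.sin(a); return P@np.array([[c,-s,0],[s,c,0],[0,0,1]]).T+[p[0],p[1],z]
S=4
def sil(n,parts,p,z,hull=False):
    m=np.zeros((400*S,640*S),np.uint8)
    L=[np.vstack(parts)] if hull else parts
    for P in L:
        q=proj(n,place(p,P,z)); cv2.fillConvexPoly(m,cv2.convexHull(np.round((q+.5)*S*16).astype(np.int32)),1,shift=4)
    return cv2.resize(m.astype(np.float32),(640,400),interpolation=cv2.INTER_AREA)
def fit(masks,parts,p0,z,hull=False):
    def f(p):
        e=0
        for n,m in masks.items():
            s=sil(n,parts,p,z,hull); e+=1-np.minimum(s,m).sum()/np.maximum(s,m).sum()
        return e
    p0=np.array(p0,float); best=None
    for st in (8,3):
        r=minimize(f,p0,method='Nelder-Mead',options=dict(initial_simplex=np.vstack([p0,p0+np.diag([st,st,st])]),xatol=.05,fatol=1e-5)); p0=r.x
    return r.x.round(2),round(r.fun,3)
def mask(cam,name):
    L=robot.cut_out(cam,name)
    return (L[0]['mask'],L[0]['p'],L[0]['extent']) if L else None
E
python3 - <<'E'
from h import *
import pickle
out={}
for n in("top","scene"):
    vis=robot.grab_frame(n)[:,:,::-1].copy()
    for i,o in enumerate(["panel","contactor","starter","failed","spare","mat","tray"]):
        L=robot.cut_out(n,o); print(n,o,[(round(l['p'],2),np.round(l['extent'])) for l in L[:3]])
        if L:
            out[n,o]=L[0]['mask']; cs,_=cv2.findContours(L[0]['mask'].astype(np.uint8),0,1); cv2.drawContours(vis,cs,-1,[(0,255,255),(255,0,255),(255,255,0),(0,255,0),(0,0,255),(255,255,255),(0,128,255)][i],1)
    x=(250,100,160,140) if n=="top" else (260,160,160,130)
    cv2.imwrite(f"pics/m_{n}.png",cv2.resize(vis[x[1]:x[1]+x[3],x[0]:x[0]+x[2]],None,fx=4,fy=4))
pickle.dump(out,open("masks.pkl","wb"))
for o,parts,z,h in(("mat",[box(170,200,0,3)],0,0),("tray",[box(130,150,0,15)],0,0),("spare",MOD,0,0),("panel",PANEL,0,1)):
    for cams in(("top",),("scene",),("top","scene")):
        ms={}
        for c in cams:
            if (c,o) in out:
                m=out[c,o].astype(np.uint8)
                if h:
                    hh=cv2.convexHull(cv2.findNonZero(m)); m=cv2.fillConvexPoly(np.zeros_like(m),hh,1)
                ms[c]=m.astype(np.float32)
        if not ms: continue
        ys,xs=np.nonzero(out[cams[0],o]); g=back(cams[0],[xs.mean(),ys.mean()],10)[0]
        print(o,cams,fit(ms,parts,[g[0],g[1],5 if o!="spare" else -10],z,h))
E
```

```text
top panel [(0.71, array([335., 174., 116., 101.]))]
top contactor [(0.91, array([314., 166.,  24.,  43.]))]
top starter [(0.66, array([358., 169.,  27.,  43.]))]
top failed [(0.79, array([338., 173.,  17.,  36.]))]
top spare [(0.94, array([174., 160.,  26.,  36.]))]
top mat [(0.79, array([461., 259., 101.,  96.])), (0.74, array([169., 218.,  65.,  63.]))]
top tray [(0.92, array([170., 220.,  72.,  60.]))]
scene panel [(0.97, array([341., 238., 143., 107.]))]
scene contactor [(0.95, array([358., 202.,  35.,  50.]))]
scene starter [(0.59, array([330., 223.,  45.,  56.]))]
scene failed [(0.75, array([354., 223.,  17.,  22.]))]
scene spare [(0.74, array([420., 164.,  29.,  21.]))]
scene mat [(0.68, array([179., 285., 136.,  97.]))]
scene tray [(0.58, array([375., 159.,  57.,  27.]))]
mat ('top',) (array([ 442.57, -322.4 ,   -8.43]), np.float64(0.038))
mat ('scene',) (array([ 441.63, -324.43,   -8.43]), np.float64(0.021))
mat ('top', 'scene') (array([ 441.86, -324.1 ,   -8.84]), np.float64(0.061))
tray ('top',) (array([455.44, 330.79,   8.36]), np.float64(0.018))
tray ('scene',) (array([455.04, 332.41,   9.  ]), np.float64(0.079))
tray ('top', 'scene') (array([455.46, 331.36,   8.49]), np.float64(0.103))
spare ('top',) (array([586.68, 351.38,  -3.35]), np.float64(0.048))
spare ('scene',) (array([584.19, 352.67,  -6.56]), np.float64(0.136))
spare ('top', 'scene') (array([586.2 , 351.33,  -4.44]), np.float64(0.195))
panel ('top',) (array([ 6.025e+02, -2.377e+01, -1.300e-01]), np.float64(0.017))
panel ('scene',) (array([ 6.0212e+02, -2.5020e+01,  1.8000e-01]), np.float64(0.031))
panel ('top', 'scene') (array([ 6.0249e+02, -2.4220e+01, -7.0000e-02]), np.float64(0.05))
```

View pics/m_top.png

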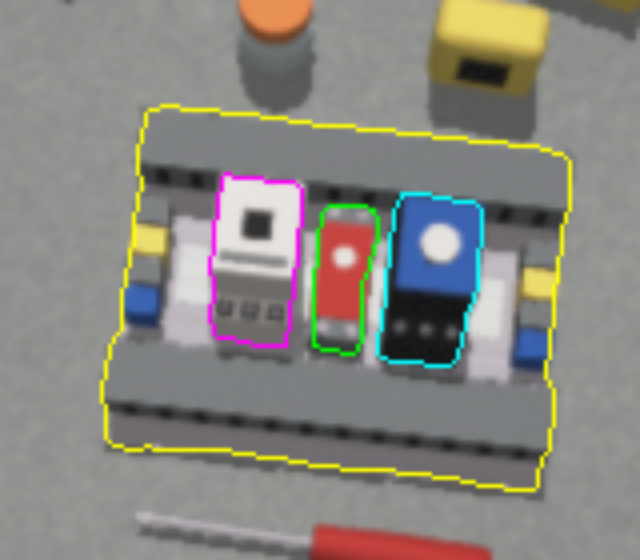

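View pics/m_scene.png

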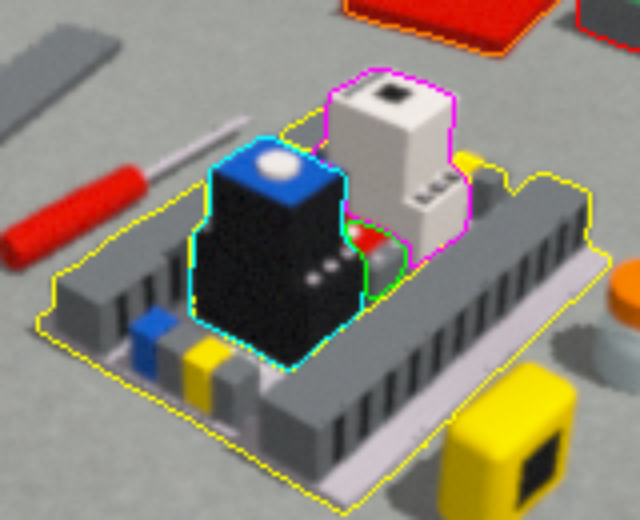

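```bash
python3 - <<'E'
from h import *
import pickle
out=pickle.load(open("masks.pkl","rb"))
duct=box(36,250,8,44)
PP=[box(210,250,0,8),duct+[70,0,0],duct-[70,0,0],]+[box(60,20,8,38)+[0,s*112,0] for s in(1,-1)]
T=box(80,45,8,63);U=box(54,45,63,108)
PP+= [q+[0,s*48,0] for s in(1,-1) for q in(T,U)]
for cams in(("top",),("scene",),("top","scene")):
    ms={c:(out[c,"panel"]|out[c,"contactor"]|out[c,"starter"]|out[c,"failed"]).astype(np.float32) for c in cams}
    print("panel",cams,fit(ms,PP,[602,-24,0],0))
for o,y in(("contactor",24),("starter",-72)):
    for cams in(("top",),("scene",),("top","scene")):
        print(o,cams,fit({c:out[c,o].astype(np.float32) for c in cams},TALL,[602,y,0],8))
ms={"top":out["top","failed"].astype(np.float32)}
print("failed",fit(ms,MOD,[602,-24,0],8))
s=robot.state();print(s['ee_pos'],rot(s['tcp_rot']).as_matrix().round(4))
E
```

```text
panel ('top',) (array([ 6.0307e+02, -2.3700e+01, -3.4000e-01]), np.float64(0.036))
panel ('scene',) (array([ 6.0185e+02, -2.3870e+01,  1.2000e-01]), np.float64(0.02))
panel ('top', 'scene') (array([ 6.0226e+02, -2.3640e+01, -1.7000e-01]), np.float64(0.058))
contactor ('top',) (array([6.0349e+02, 2.4240e+01, 5.9000e-01]), np.float64(0.062))
contactor ('scene',) (array([591.12,  45.35, -22.64]), np.float64(0.241))
contactor ('top', 'scene') (array([6.026e+02, 2.431e+01, 5.700e-01]), np.float64(0.349))
starter ('top',) (array([603.07, -71.49,  -1.05]), np.float64(0.043))
starter ('scene',) (array([600.77, -71.73,   0.72]), np.float64(0.081))
starter ('top', 'scene') (array([602.24, -71.53,  -1.27]), np.float64(0.137))
failed (array([603.71, -24.01,  -1.3 ]), np.float64(0.13))
[198.86593699 592.51732845 231.27933641] [[-0.9481  0.3181  0.    ]
 [ 0.3181  0.9481 -0.    ]
 [-0.     -0.     -1.    ]]
```

Emit:
{"api": "drive_tool", "payload": {
  "motion": [
    [-20, -17, 0, 0, 0, -1],
    [-54, -46, 0, 0, 0, -4],
    [-95, -80, 0, 0, 0, -7],
    [-138, -116, 0, 0, 0, -10],
    [-181, -153, 0, 0, 0, -13],
    [-224, -189, 0, 0, 0, -16],
    [-267, -225, 0, 0, 0, -18],
    [-309, -261, 0, 0, 0, -18.55]
  ],
  "gripper": 85,
  "newtons": 40
}}

```text
t: 1.9
ee_pos: [409.7, 245.3, 231.7]
tcp_rot: [0.001, -0.0, 1.0, 0.0]
force: [0.6, 0.4, 0.0]
finger_gap: 0.998
grip_force: 0.0
```

Emit:
{"api": "drive_tool", "payload": {
  "motion": [
    [-30, -48, 0, 0, 0, 0],
    [-60, -96, 10, 0, 0, 0],
    [-90, -145, 20, 0, 0, 0],
    [-120, -195, 40, 0, 0, 0],
    [-150, -245, 60, 0, 0, 0],
    [-174, -286, 80, 0, 0, 0],
    [-188, -309, 88, 0, 0, 0],
    [-193.6, -318.5, 91, 0, 0, 0]
  ]
}}

```text
t: 2.9
ee_pos: [602.6, -73.2, 139.5]
tcp_rot: [-0.0, 0.001, 1.0, 0.0]
force: [0.2, 0.9, 0.6]
finger_gap: 0.997
grip_force: 0.0
```

Emit:
{"api": "drive_tool", "payload": {
  "motion": [
    [0, 0, 10, 0, 0, 0],
    [0, 0, 25, 0, 0, 0],
    [0, 0, 40, 0, 0, 0],
    [0, 0, 54, 0, 0, 0],
    [0, 0, 64, 0, 0, 0],
    [0, 0, 71, 0, 0, 0],
    [0, 0, 74, 0, 0, 0],
    [0, 0, 74, 0, 0, 0]
  ]
}}

```text
t: 3.9
ee_pos: [602.5, -71.8, 66.3]
tcp_rot: [0.0, 0.0, 1.0, -0.0]
force: [0.0, 0.6, 0.9]
finger_gap: 0.999
grip_force: 0.0
```

Emit:
{"api": "drive_tool", "payload": {
  "motion": [
    [0, 0, 0, 0, 0, 0],
    [0, 0, 0, 0, 0, 0],
    [0, 0, 0, 0, 0, 0],
    [0, 0, 0, 0, 0, 0],
    [0, 0, 0, 0, 0, 0],
    [0, 0, 0, 0, 0, 0],
    [0, 0, 0, 0, 0, 0],
    [0, 0, 0, 0, 0, 0]
  ],
  "gripper": 30,
  "newtons": 45
}}

```text
t: 4.9
ee_pos: [602.9, -72.0, 66.8]
tcp_rot: [0.001, -0.0, 1.0, -0.0]
force: [-1.1, -1.2, 5.6]
finger_gap: 0.522
grip_force: 47.3
```

Emit:
{"api": "drive_tool", "payload": {
  "motion": [
    [0, 0, -2, 0, 0, 0],
    [0, 0, -6, 0, 0, 0],
    [0, 0, -14, 0, 0, 0],
    [0, 0, -28, 0, 0, 0],
    [0, 0, -45, 0, 0, 0],
    [0, 0, -60, 0, 0, 0],
    [0, 0, -68, 0, 0, 0],
    [0, 0, -70, 0, 0, 0]
  ]
}}

```text
t: 5.9
ee_pos: [602.9, -71.8, 137.4]
tcp_rot: [0.001, 0.0, 1.0, -0.0]
force: [0.7, -0.0, -3.2]
finger_gap: 0.526
grip_force: 46.5
```

Emit:
{"api": "drive_tool", "payload": {
  "motion": [
    [5, -10, 0, 0, 0, 0],
    [19, -36, 0, 0, 0, 0],
    [40, -75, 0, 0, 0, 0],
    [63, -118, 0, 0, 0, 0],
    [86, -161, 0, 0, 0, 0],
    [109, -204, 0, 0, 0, 0],
    [130, -244, 0, 0, 0, 0],
    [146, -274, 0, 0, 0, 0]
  ]
}}

```text
t: 6.9
ee_pos: [454.1, -347.5, 135.4]
tcp_rot: [-0.001, 0.001, 1.0, 0.0]
force: [0.4, 0.1, -3.8]
finger_gap: 0.522
grip_force: 46.9
```

Emit:
{"api": "drive_tool", "payload": {
  "motion": [
    [9, -16, 0, 0, 0, 0],
    [14, -24, 2, 0, 0, 0],
    [14.4, -26.3, 10, 0, 0, 0],
    [14.4, -26.3, 22, 0, 0, 0],
    [14.4, -26.3, 36, 0, 0, 0],
    [14.4, -26.3, 50, 0, 0, 0],
    [14.4, -26.3, 60, 0, 0, 0],
    [14.4, -26.3, 65, 0, 0, 0]
  ]
}}

```text
t: 7.9
ee_pos: [441.6, -371.5, 70.1]
tcp_rot: [-0.001, -0.0, 1.0, 0.001]
force: [0.2, -0.0, -3.7]
finger_gap: 0.52
grip_force: 47.0
```

Emit:
{"api": "drive_tool", "payload": {
  "motion": [
    [0, 0, 2, 0, 0, 0],
    [0, 0, 4, 0, 0, 0],
    [0, 0, 6, 0, 0, 0],
    [0, 0, 7.5, 0, 0, 0],
    [0, 0, 8.5, 0, 0, 0],
    [0, 0, 9, 0, 0, 0],
    [0, 0, 9.5, 0, 0, 0],
    [0, 0, 9.5, 0, 0, 0]
  ]
}}

```text
t: 8.9
ee_pos: [442.0, -372.1, 61.9]
tcp_rot: [0.0, 0.0, 1.0, -0.0]
force: [-1.1, 0.7, -3.8]
finger_gap: 0.522
grip_force: 47.1
```

Emit:
{"api": "drive_tool", "payload": {
  "motion": [
    [0, 0, 0.1, 0, 0, 0],
    [0, 0, 0.2, 0, 0, 0],
    [0, 0, 0.3, 0, 0, 0],
    [0, 0, 0.4, 0, 0, 0],
    [0, 0, 0.5, 0, 0, 0],
    [0, 0, 0.5, 0, 0, 0],
    [0, 0, 0.5, 0, 0, 0],
    [0, 0, 0.5, 0, 0, 0]
  ]
}}

```text
t: 9.9
ee_pos: [442.0, -372.2, 61.8]
tcp_rot: [0.0, 0.0, 1.0, -0.0]
force: [-2.5, 1.5, 6.0]
finger_gap: 0.521
grip_force: 48.1
```

Emit:
{"api": "drive_tool", "payload": {
  "motion": [
    [0, 0, 0, 0, 0, 0],
    [0, 0, 0, 0, 0, 0],
    [0, 0, 0, 0, 0, 0],
    [0, 0, 0, 0, 0, 0],
    [0, 0, 0, 0, 0, 0],
    [0, 0, 0, 0, 0, 0],
    [0, 0, 0, 0, 0, 0],
    [0, 0, 0, 0, 0, 0]
  ],
  "gripper": 75
}}

```text
t: 10.9
ee_pos: [442.0, -372.0, 61.3]
tcp_rot: [0.0, 0.0, 1.0, -0.0]
force: [-0.8, 0.6, -0.2]
finger_gap: 0.879
grip_force: 0.0
```

Emit:
{"api": "drive_tool", "payload": {
  "motion": [
    [0, 0, -3, 0, 0, 0],
    [0, 0, -10, 0, 0, 0],
    [0, 0, -22, 0, 0, 0],
    [0, 0, -37, 0, 0, 0],
    [0, 0, -52, 0, 0, 0],
    [0, 0, -64, 0, 0, 0],
    [0, 0, -72, 0, 0, 0],
    [0, 0, -75, 0, 0, 0]
  ]
}}

```text
t: 11.9
ee_pos: [442.1, -372.2, 137.0]
tcp_rot: [0.0, 0.0, 1.0, -0.0]
force: [0.4, -0.3, -0.3]
finger_gap: 0.881
grip_force: 0.0
```

```bash
python3 - <<'E'
from h import *
cv2.imwrite("pics/top1.png",robot.grab_frame("top")[:,:,::-1]); cv2.imwrite("pics/scene1.png",robot.grab_frame("scene")[:,:,::-1])
print(robot.state()['ee_pos'])
m=mask("scene","starter"); print(m[1:]); print(fit({"scene":m[0].astype(np.float32)},TALL,[442,-372,0],3))
E
```

```text
[ 441.96956072 -372.05043531  136.43498639]
(0.92, [153.2, 269.6, 53.0, 70.5])
(array([ 440.4 , -372.14,   -1.42]), np.float64(0.038))
```

View pics/scene1.png

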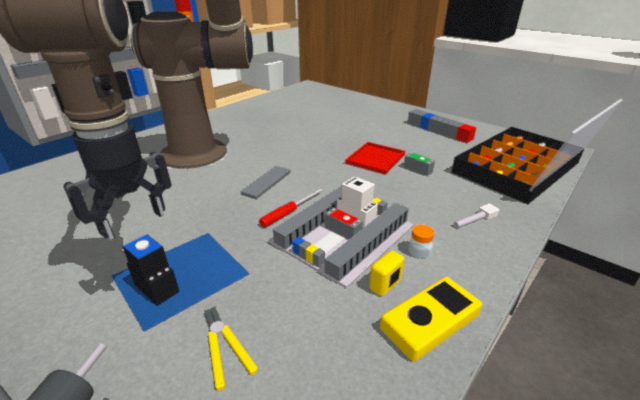

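The picture shows the starter standing upright on the mat at (153, 270), and the contactor and failed module still on the panel near (357, 200) and (345, 220).

Emit:
{"api": "drive_tool", "payload": {
  "motion": [
    [-7, 17, 0, 0, 0, 0],
    [-22, 54, 0, 0, 0, 0],
    [-43, 106, 0, 0, 0, 0],
    [-64, 159, 0, 0, 0, 0],
    [-86, 212, 0, 0, 0, 0],
    [-107, 265, 0, 0, 0, 0],
    [-128, 318, 0, 0, 0, 0],
    [-146, 362, 0, 0, 0, 0]
  ],
  "gripper": 85
}}

```text
t: 13.05
ee_pos: [587.7, -6.6, 135.7]
tcp_rot: [-0.001, -0.001, 1.0, 0.0]
force: [-0.1, -0.0, 0.3]
finger_gap: 0.995
grip_force: 0.0
```

Emit:
{"api": "drive_tool", "payload": {
  "motion": [
    [-11, 26, 0, 0, 0, 0],
    [-14.5, 34.2, 0, 0, 0, 0],
    [-14.5, 34.2, 8, 0, 0, 0],
    [-14.5, 34.2, 22, 0, 0, 0],
    [-14.5, 34.2, 40, 0, 0, 0],
    [-14.5, 34.2, 55, 0, 0, 0],
    [-14.5, 34.2, 66, 0, 0, 0],
    [-14.5, 34.2, 70, 0, 0, 0]
  ]
}}

```text
t: 14.05
ee_pos: [601.7, 24.0, 64.9]
tcp_rot: [-0.001, 0.0, 1.0, 0.0]
force: [-0.9, 1.1, -0.3]
finger_gap: 0.996
grip_force: 0.0
```

Emit:
{"api": "drive_tool", "payload": {
  "motion": [
    [0, 0, 0, 0, 0, 0],
    [0, 0, 0, 0, 0, 0],
    [0, 0, 0, 0, 0, 0],
    [0, 0, 0, 0, 0, 0],
    [0, 0, 0, 0, 0, 0],
    [0, 0, 0, 0, 0, 0],
    [0, 0, 0, 0, 0, 0],
    [0, 0, 0, 0, 0, 0]
  ],
  "gripper": 30
}}

```text
t: 15.05
ee_pos: [603.3, 24.1, 67.1]
tcp_rot: [0.001, -0.0, 1.0, -0.0]
force: [0.1, -0.5, 5.2]
finger_gap: 0.524
grip_force: 47.3
```

Emit:
{"api": "drive_tool", "payload": {
  "motion": [
    [0, 0, -2, 0, 0, 0],
    [0, 0, -6, 0, 0, 0],
    [0, 0, -14, 0, 0, 0],
    [0, 0, -28, 0, 0, 0],
    [0, 0, -45, 0, 0, 0],
    [0, 0, -60, 0, 0, 0],
    [0, 0, -68, 0, 0, 0],
    [0, 0, -70, 0, 0, 0]
  ]
}}

```text
t: 16.05
ee_pos: [603.0, 24.1, 137.4]
tcp_rot: [0.001, 0.0, 1.0, -0.0]
force: [1.4, -0.1, -4.8]
finger_gap: 0.522
grip_force: 46.4
```

Emit:
{"api": "drive_tool", "payload": {
  "motion": [
    [5, -9, 0, 0, 0, 0],
    [18, -34, 0, 0, 0, 0],
    [40, -75, 0, 0, 0, 0],
    [63, -118, 0, 0, 0, 0],
    [86, -161, 0, 0, 0, 0],
    [109, -204, 0, 0, 0, 0],
    [130, -244, 0, 0, 0, 0],
    [146, -274, 0, 0, 0, 0]
  ]
}}

```text
t: 17.05
ee_pos: [454.3, -251.4, 135.6]
tcp_rot: [-0.001, 0.001, 1.0, 0.0]
force: [0.8, 0.8, -3.8]
finger_gap: 0.525
grip_force: 46.9
```

Emit:
{"api": "drive_tool", "payload": {
  "motion": [
    [9, -16, 0, 0, 0, 0],
    [14, -24, 2, 0, 0, 0],
    [14.5, -26, 10, 0, 0, 0],
    [14.5, -26, 22, 0, 0, 0],
    [14.5, -26, 36, 0, 0, 0],
    [14.5, -26, 50, 0, 0, 0],
    [14.5, -26, 60, 0, 0, 0],
    [14.5, -26, 65, 0, 0, 0]
  ]
}}

```text
t: 18.05
ee_pos: [441.6, -275.4, 70.2]
tcp_rot: [-0.001, -0.0, 1.0, 0.0]
force: [0.4, -0.0, -3.2]
finger_gap: 0.522
grip_force: 47.1
```

Emit:
{"api": "drive_tool", "payload": {
  "motion": [
    [0, 0, 2, 0, 0, 0],
    [0, 0, 4, 0, 0, 0],
    [0, 0, 6, 0, 0, 0],
    [0, 0, 7.5, 0, 0, 0],
    [0, 0, 8.5, 0, 0, 0],
    [0, 0, 9, 0, 0, 0],
    [0, 0, 9.5, 0, 0, 0],
    [0, 0, 9.5, 0, 0, 0]
  ]
}}

```text
t: 19.05
ee_pos: [442.0, -275.9, 62.2]
tcp_rot: [-0.0, -0.0, 1.0, 0.0]
force: [-1.1, 0.1, 0.2]
finger_gap: 0.525
grip_force: 47.5
```

Emit:
{"api": "drive_tool", "payload": {
  "motion": [
    [0, 0, 0.1, 0, 0, 0],
    [0, 0, 0.2, 0, 0, 0],
    [0, 0, 0.3, 0, 0, 0],
    [0, 0, 0.4, 0, 0, 0],
    [0, 0, 0.5, 0, 0, 0],
    [0, 0, 0.5, 0, 0, 0],
    [0, 0, 0.5, 0, 0, 0],
    [0, 0, 0.5, 0, 0, 0]
  ]
}}

```text
t: 20.05
ee_pos: [441.9, -275.9, 62.1]
tcp_rot: [-0.0, -0.0, 1.0, 0.0]
force: [-4.4, 1.5, 6.7]
finger_gap: 0.522
grip_force: 48.3
```

Emit:
{"api": "drive_tool", "payload": {
  "motion": [
    [0, 0, 0, 0, 0, 0],
    [0, 0, 0, 0, 0, 0],
    [0, 0, 0, 0, 0, 0],
    [0, 0, 0, 0, 0, 0],
    [0, 0, 0, 0, 0, 0],
    [0, 0, 0, 0, 0, 0],
    [0, 0, 0, 0, 0, 0],
    [0, 0, 0, 0, 0, 0]
  ],
  "gripper": 70
}}

```text
t: 21.05
ee_pos: [442.0, -275.8, 61.3]
tcp_rot: [0.0, 0.0, 1.0, -0.0]
force: [-0.5, 0.1, -0.3]
finger_gap: 0.816
grip_force: 0.0
```

Emit:
{"api": "drive_tool", "payload": {
  "motion": [
    [0, 0, -3, 0, 0, 0],
    [0, 0, -10, 0, 0, 0],
    [0, 0, -22, 0, 0, 0],
    [0, 0, -37, 0, 0, 0],
    [0, 0, -52, 0, 0, 0],
    [0, 0, -64, 0, 0, 0],
    [0, 0, -72, 0, 0, 0],
    [0, 0, -75, 0, 0, 0]
  ]
}}

```text
t: 22.05
ee_pos: [442.2, -276.0, 137.0]
tcp_rot: [0.0, 0.0, 1.0, -0.0]
force: [0.2, -0.1, 0.4]
finger_gap: 0.822
grip_force: 0.0
```

```bash
python3 - <<'E'
from h import *
cv2.imwrite("pics/scene2.png",robot.grab_frame("scene")[:,:,::-1])
m=mask("scene","contactor"); print(m[1:]); print(fit({"scene":m[0].astype(np.float32)},TALL,[442,-276,0],3))
robot.grab_frame("top")
m=mask("top","failed"); print(m[1:]); print(fit({"top":m[0].astype(np.float32)},MOD,[602,-24,0],8))
m=mask("scene","failed"); print(m[1:]); print(fit({"scene":m[0].astype(np.float32)},MOD,[602,-24,0],8))
E
```

```text
(0.83, [197.6, 244.3, 46.9, 63.2])
(array([ 440.66, -275.95,   -0.96]), np.float64(0.032))
(0.8, [336.9, 169.6, 13.5, 39.1])
(array([601.98, -23.57,  -1.16]), np.float64(0.126))
(0.93, [344.8, 223.5, 41.9, 35.6])
(array([599.99, -23.2 ,  -0.88]), np.float64(0.118))
```

View pics/scene2.png

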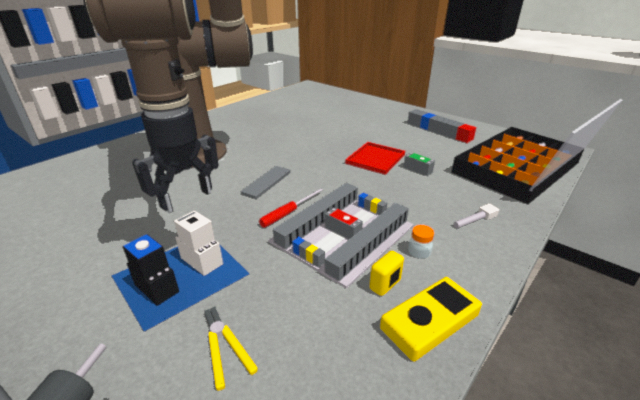

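Both tall devices stand upright on the mat: the starter at (150, 270) and the contactor at (198, 244). The failed module is free at (345, 223).

Emit:
{"api": "drive_tool", "payload": {
  "motion": [
    [-8, 12, 0, 0, 0, 0],
    [-28, 44, 0, 0, 0, 0],
    [-56, 88, 0, 0, 0, 0],
    [-86, 135, 0, 0, 0, 0],
    [-116, 182, 0, 0, 0, 0],
    [-140, 220, 0, 0, 0, 0],
    [-155, 243, 0, 0, 0, 0],
    [-160.4, 252.2, 0, 0, 0, 0]
  ]
}}

```text
t: 23.3
ee_pos: [602.9, -21.3, 135.8]
tcp_rot: [-0.0, -0.001, 1.0, 0.0]
force: [-0.0, -0.6, 0.4]
finger_gap: 0.821
grip_force: 0.0
```

Emit:
{"api": "drive_tool", "payload": {
  "motion": [
    [0, 0, 10, 0, 0, 0],
    [0, 0, 30, 0, 0, 0],
    [0, 0, 55, 0, 0, 0],
    [0, 0, 80, 0, 0, 0],
    [0, 0, 100, 0, 0, 0],
    [0, 0, 113, 0, 0, 0],
    [0, 0, 120, 0, 0, 0],
    [0, 0, 122, 0, 0, 0]
  ]
}}

```text
t: 24.3
ee_pos: [602.5, -23.7, 14.1]
tcp_rot: [0.0, 0.0, 1.0, -0.0]
force: [0.7, -0.6, 0.2]
finger_gap: 0.816
grip_force: 0.0
```

Emit:
{"api": "drive_tool", "payload": {
  "motion": [
    [0, 0, 0, 0, 0, 0],
    [0, 0, 0, 0, 0, 0],
    [0, 0, 0, 0, 0, 0],
    [0, 0, 0, 0, 0, 0],
    [0, 0, 0, 0, 0, 0],
    [0, 0, 0, 0, 0, 0],
    [0, 0, 0, 0, 0, 0],
    [0, 0, 0, 0, 0, 0]
  ],
  "gripper": 20,
  "newtons": 30
}}

```text
t: 25.3
ee_pos: [603.3, -23.7, 15.2]
tcp_rot: [0.001, -0.0, 1.0, -0.0]
force: [-0.0, 0.5, 6.2]
finger_gap: 0.37
grip_force: 31.3
```

Emit:
{"api": "drive_tool", "payload": {
  "motion": [
    [0, 0, -2, 0, 0, 0],
    [0, 0, -6, 0, 0, 0],
    [0, 0, -14, 0, 0, 0],
    [0, 0, -30, 0, 0, 0],
    [0, 0, -48, 0, 0, 0],
    [0, 0, -63, 0, 0, 0],
    [0, 0, -72, 0, 0, 0],
    [0, 0, -75, 0, 0, 0]
  ]
}}

```text
t: 26.3
ee_pos: [602.9, -23.7, 90.4]
tcp_rot: [0.001, 0.0, 1.0, -0.0]
force: [-0.3, -1.1, -1.8]
finger_gap: 0.372
grip_force: 30.5
```

Emit:
{"api": "drive_tool", "payload": {
  "motion": [
    [5, 12, 0, 0, 0, 0],
    [19, 45, 0, 0, 0, 0],
    [39, 93, 0, 0, 0, 0],
    [61, 147, 0, 0, 0, 0],
    [83, 200, 0, 0, 0, 0],
    [105, 253, 0, 0, 0, 0],
    [124, 300, 0, 0, 0, 0],
    [139, 336, 0, 0, 0, 0]
  ]
}}

```text
t: 27.3
ee_pos: [460.9, 314.4, 88.4]
tcp_rot: [-0.001, -0.001, 1.0, -0.0]
force: [0.4, 0.6, -1.0]
finger_gap: 0.371
grip_force: 30.5
```

Emit:
{"api": "drive_tool", "payload": {
  "motion": [
    [5, 13, 0, 0, 0, 0],
    [8.1, 19, 2, 0, 0, 0],
    [8.1, 19, 10, 0, 0, 0],
    [8.1, 19, 24, 0, 0, 0],
    [8.1, 19, 40, 0, 0, 0],
    [8.1, 19, 54, 0, 0, 0],
    [8.1, 19, 63, 0, 0, 0],
    [8.1, 19, 67, 0, 0, 0]
  ]
}}

```text
t: 28.3
ee_pos: [454.9, 331.0, 21.3]
tcp_rot: [-0.001, 0.0, 1.0, -0.0]
force: [-0.1, -0.3, -1.9]
finger_gap: 0.367
grip_force: 30.5
```

Emit:
{"api": "drive_tool", "payload": {
  "motion": [
    [0, 0, 2, 0, 0, 0],
    [0, 0, 4, 0, 0, 0],
    [0, 0, 6, 0, 0, 0],
    [0, 0, 8, 0, 0, 0],
    [0, 0, 9, 0, 0, 0],
    [0, 0, 9.7, 0, 0, 0],
    [0, 0, 10, 0, 0, 0],
    [0, 0, 10, 0, 0, 0]
  ]
}}

```text
t: 29.3
ee_pos: [455.3, 331.4, 12.3]
tcp_rot: [0.0, 0.0, 1.0, 0.0]
force: [0.1, 0.8, -1.2]
finger_gap: 0.368
grip_force: 30.6
```

Emit:
{"api": "drive_tool", "payload": {
  "motion": [
    [0, 0, 0.2, 0, 0, 0],
    [0, 0, 0.4, 0, 0, 0],
    [0, 0, 0.6, 0, 0, 0],
    [0, 0, 0.8, 0, 0, 0],
    [0, 0, 1.0, 0, 0, 0],
    [0, 0, 1.0, 0, 0, 0],
    [0, 0, 1.0, 0, 0, 0],
    [0, 0, 1.0, 0, 0, 0]
  ]
}}

```text
t: 30.3
ee_pos: [455.3, 331.4, 12.2]
tcp_rot: [-0.0, -0.0, 1.0, -0.0]
force: [-2.9, -1.3, 6.8]
finger_gap: 0.371
grip_force: 31.6
```

Emit:
{"api": "drive_tool", "payload": {
  "motion": [
    [0, 0, 0, 0, 0, 0],
    [0, 0, 0, 0, 0, 0],
    [0, 0, 0, 0, 0, 0],
    [0, 0, 0, 0, 0, 0],
    [0, 0, 0, 0, 0, 0],
    [0, 0, 0, 0, 0, 0],
    [0, 0, 0, 0, 0, 0],
    [0, 0, 0, 0, 0, 0]
  ],
  "gripper": 60
}}

```text
t: 31.3
ee_pos: [455.3, 331.4, 11.3]
tcp_rot: [0.0, 0.0, 1.0, 0.0]
force: [0.3, 0.3, 0.3]
finger_gap: 0.704
grip_force: 0.0
```

Emit:
{"api": "drive_tool", "payload": {
  "motion": [
    [0, 0, -3, 0, 0, 0],
    [0, 0, -12, 0, 0, 0],
    [0, 0, -28, 0, 0, 0],
    [0, 0, -48, 0, 0, 0],
    [0, 0, -66, 0, 0, 0],
    [0, 0, -80, 0, 0, 0],
    [0, 0, -88, 0, 0, 0],
    [0, 0, -90, 0, 0, 0]
  ]
}}

```text
t: 32.3
ee_pos: [455.5, 331.5, 101.9]
tcp_rot: [0.0, 0.0, 1.0, 0.0]
force: [-0.1, -0.2, -1.1]
finger_gap: 0.699
grip_force: 0.0
```

```bash
python3 - <<'E'
from h import *
im=robot.grab_frame("scene"); im=np.ascontiguousarray(im[:,:,::-1])
m=mask("scene","spare"); print(m[1:]); print(fit({"scene":m[0].astype(np.float32)},MOD,[586,351,-4],0))
f=mask("scene","failed"); print(f and f[1:], f and fit({"scene":f[0].astype(np.float32)},MOD,[455,331,0],5))
def draw(p,z,col):
    q=proj("scene",place(p,MOD[0],z)).astype(int)
    for i in range(8):
        for k in(1,2,4):
            if not i&k: cv2.line(im,tuple(map(int,q[i])),tuple(map(int,q[i|k])),col,1)
cv2.imwrite("pics/spare.png",cv2.resize(im[110:240,310:470],None,fx=4,fy=4))
t=robot.grab_frame("top"); t=np.ascontiguousarray(t[:,:,::-1])
for p in([586.7,351.4,-3.35],):
    q=proj("top",place(p,MOD[0],0))
    cv2.polylines(t,[cv2.convexHull(np.round(q).astype(np.int32))],True,(0,255,255),1)
cv2.imwrite("pics/top3.png",cv2.resize(t[130:260,120:240],None,fx=4,fy=4))
E
```

```text
(0.61, [419.0, 163.4, 31.6, 23.9])
(array([583.66, 350.61,  -9.79]), np.float64(0.097))
(0.76, [377.0, 151.2, 29.3, 24.4]) (array([453.89, 329.94,  -5.92]), np.float64(0.07))
```

View pics/spare.png

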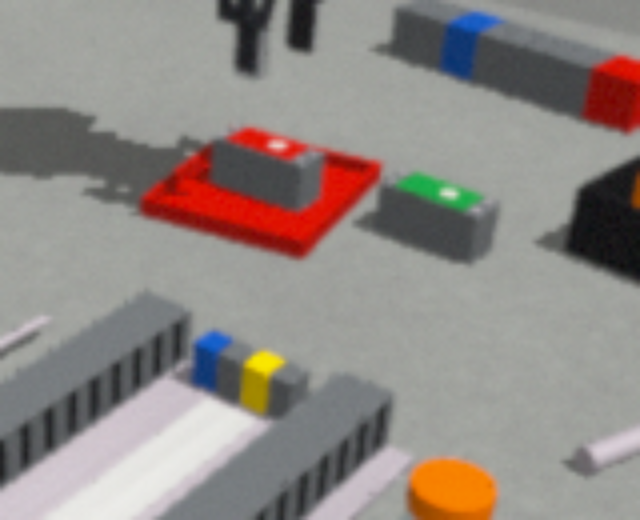

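View pics/top3.png

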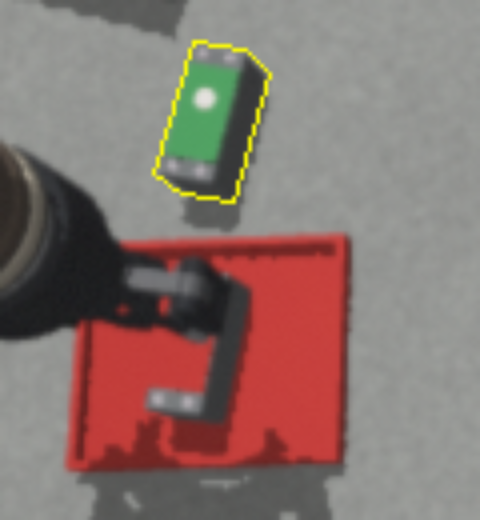

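The failed module stands upright in the tray at about (377, 151), red top up. The spare is at (419, 163); its overlay matches the top view.

```bash
python3 - <<'E'
from h import *
def ang(im,sel,box,z):
    hsv=cv2.cvtColor(im,cv2.COLOR_BGR2HSV); x0,x1,y0,y1=box
    m=cv2.inRange(hsv,*sel); k=np.zeros_like(m); k[y0:y1,x0:x1]=m[y0:y1,x0:x1]
    k=cv2.morphologyEx(k,cv2.MORPH_CLOSE,np.ones((5,5)))
    p=back("top",cv2.findNonZero(k)[:,0,:].astype(float),z)[:,:2]
    (cx,cy),wh,_=r=cv2.minAreaRect(p.astype(np.float32)); d=np.linalg.svd(p-p.mean(0),full_matrices=False)[2][0]
    print(p.mean(0),(cx,cy),wh,np.degrees(np.arctan2(d[1],d[0]))%180,len(p))
t0=cv2.imread("pics/top0.png")
ang(t0,((45,90,50),(85,255,255)),(155,195,135,185),40)
ang(t0,((0,120,80),(8,255,255)),(326,348,150,190),48)
E
```

```text
[584.73724197 350.43536559] (585.679931640625, 350.1936340332031) (29.851654052734375, 54.65402603149414) 176.6316861391157 275
[602.07939559 -24.44003307] (602.2767333984375, -24.475296020507812) (55.3651008605957, 28.545703887939453) 0.5722223027570124 302
```

Emit:
{"api": "drive_tool", "payload": {
  "motion": [
    [-10, 2, 0, 0, 0, 0.5],
    [-30, 5, 0, 0, 0, 1],
    [-60, 9, 0, 0, 0, 2],
    [-90, 14, 0, 0, 0, 3],
    [-112, 17, 0, 0, 0, 3.5],
    [-125, 19, 0, 0, 0, 3.5],
    [-130.2, 19.7, 0, 0, 0, 3.5],
    [-130.2, 19.7, 0, 0, 0, 3.5]
  ]
}}

```text
t: 33.5
ee_pos: [585.2, 350.9, 100.9]
tcp_rot: [-0.0, 0.031, 1.0, -0.0]
force: [0.1, 0.4, -0.4]
finger_gap: 0.703
grip_force: 0.0
```

Emit:
{"api": "drive_tool", "payload": {
  "motion": [
    [0, 0, 8, 0, 0, 0],
    [0, 0, 22, 0, 0, 0],
    [0, 0, 40, 0, 0, 0],
    [0, 0, 58, 0, 0, 0],
    [0, 0, 74, 0, 0, 0],
    [0, 0, 86, 0, 0, 0],
    [0, 0, 93, 0, 0, 0],
    [0, 0, 95, 0, 0, 0]
  ]
}}

```text
t: 34.5
ee_pos: [585.4, 351.0, 5.8]
tcp_rot: [-0.0, 0.031, 1.0, -0.0]
force: [0.1, 0.3, -0.4]
finger_gap: 0.703
grip_force: 0.0
```

Emit:
{"api": "drive_tool", "payload": {
  "motion": [
    [0, 0, 0, 0, 0, 0],
    [0, 0, 0, 0, 0, 0],
    [0, 0, 0, 0, 0, 0],
    [0, 0, 0, 0, 0, 0],
    [0, 0, 0, 0, 0, 0],
    [0, 0, 0, 0, 0, 0],
    [0, 0, 0, 0, 0, 0],
    [0, 0, 0, 0, 0, 0]
  ],
  "gripper": 20,
  "newtons": 30
}}

```text
t: 35.5
ee_pos: [586.1, 351.4, 7.1]
tcp_rot: [0.001, 0.031, 1.0, 0.0]
force: [0.2, 0.1, 5.9]
finger_gap: 0.367
grip_force: 31.4
```

Emit:
{"api": "drive_tool", "payload": {
  "motion": [
    [0, 0, -2, 0, 0, 0],
    [0, 0, -6, 0, 0, 0],
    [0, 0, -16, 0, 0, 0],
    [0, 0, -34, 0, 0, -0.5],
    [0, 0, -54, 0, 0, -1.5],
    [0, 0, -70, 0, 0, -2.5],
    [0, 0, -80, 0, 0, -3.5],
    [0, 0, -83, 0, 0, -3.5]
  ]
}}

```text
t: 36.5
ee_pos: [586.0, 351.3, 90.6]
tcp_rot: [0.001, -0.0, 1.0, 0.0]
force: [0.1, 0.8, -1.2]
finger_gap: 0.371
grip_force: 30.7
```

Emit:
{"api": "drive_tool", "payload": {
  "motion": [
    [-1, -12, 0, 0, 0, 0],
    [-2, -46, 0, 0, 0, 0],
    [-4, -96, 0, 0, 0, 0],
    [-7, -150, 0, 0, 0, 0],
    [-9, -205, 0, 0, 0, 0],
    [-12, -260, 0, 0, 0, 0],
    [-14, -310, 0, 0, 0, 0],
    [-16, -350, 0, 0, 0, 0]
  ]
}}

```text
t: 37.5
ee_pos: [600.1, -1.8, 88.3]
tcp_rot: [-0.001, 0.001, 1.0, -0.0]
force: [0.5, 0.1, -1.0]
finger_gap: 0.368
grip_force: 30.7
```

Emit:
{"api": "drive_tool", "payload": {
  "motion": [
    [-0.5, -17, 0, 0, 0, 0],
    [-0.9, -24.7, 0, 0, 0, 0],
    [-0.9, -24.7, 8, 0, 0, 0],
    [-0.9, -24.7, 22, 0, 0, 0],
    [-0.9, -24.7, 40, 0, 0, 0],
    [-0.9, -24.7, 54, 0, 0, 0],
    [-0.9, -24.7, 62, 0, 0, 0],
    [-0.9, -24.7, 65, 0, 0, 0]
  ]
}}

```text
t: 38.5
ee_pos: [601.9, -23.5, 23.3]
tcp_rot: [-0.001, -0.0, 1.0, 0.0]
force: [0.3, -0.2, -2.1]
finger_gap: 0.37
grip_force: 30.7
```

Emit:
{"api": "drive_tool", "payload": {
  "motion": [
    [0, 0, 2, 0, 0, 0],
    [0, 0, 4, 0, 0, 0],
    [0, 0, 6, 0, 0, 0],
    [0, 0, 7.5, 0, 0, 0],
    [0, 0, 8.5, 0, 0, 0],
    [0, 0, 9, 0, 0, 0],
    [0, 0, 9.3, 0, 0, 0],
    [0, 0, 9.3, 0, 0, 0]
  ]
}}

```text
t: 39.5
ee_pos: [602.4, -23.6, 15.1]
tcp_rot: [0.0, 0.0, 1.0, -0.0]
force: [-0.7, 0.4, 0.1]
finger_gap: 0.372
grip_force: 30.8
```

Touching; settle a little more, then release and rise.

Emit:
{"api": "drive_tool", "payload": {
  "motion": [
    [0, 0, 0.1, 0, 0, 0],
    [0, 0, 0.2, 0, 0, 0],
    [0, 0, 0.4, 0, 0, 0],
    [0, 0, 0.6, 0, 0, 0],
    [0, 0, 0.7, 0, 0, 0],
    [0, 0, 0.7, 0, 0, 0],
    [0, 0, 0.7, 0, 0, 0],
    [0, 0, 0.7, 0, 0, 0]
  ]
}}

```text
t: 40.5
ee_pos: [602.4, -23.7, 15.1]
tcp_rot: [-0.0, 0.0, 1.0, -0.0]
force: [-3.4, 0.7, 6.6]
finger_gap: 0.372
grip_force: 31.6
```

Emit:
{"api": "drive_tool", "payload": {
  "motion": [
    [0, 0, 0, 0, 0, 0],
    [0, 0, 0, 0, 0, 0],
    [0, 0, 0, 0, 0, 0],
    [0, 0, 0, 0, 0, 0],
    [0, 0, 0, 0, 0, 0],
    [0, 0, 0, 0, 0, 0],
    [0, 0, 0, 0, 0, 0],
    [0, 0, 0, 0, 0, 0]
  ],
  "gripper": 60
}}

```text
t: 41.5
ee_pos: [602.4, -23.6, 14.3]
tcp_rot: [-0.0, 0.0, 1.0, -0.0]
force: [-0.4, -0.0, 0.4]
finger_gap: 0.704
grip_force: 0.0
```

Emit:
{"api": "drive_tool", "payload": {
  "motion": [
    [0, 0, -3, 0, 0, 0],
    [0, 0, -12, 0, 0, 0],
    [0, 0, -30, 0, 0, 0],
    [0, 0, -54, 0, 0, 0],
    [0, 0, -80, 0, 0, 0],
    [0, 0, -103, 0, 0, 0],
    [0, 0, -118, 0, 0, 0],
    [0, 0, -122, 0, 0, 0]
  ]
}}

```text
t: 42.5
ee_pos: [603.4, -23.7, 138.3]
tcp_rot: [0.002, -0.0, 1.0, -0.0]
force: [0.8, -0.5, -0.6]
finger_gap: 0.702
grip_force: 0.0
```

Emit:
{"api": "drive_tool", "payload": {
  "motion": [
    [8, -12, 0, 0, 0, 0],
    [28, -44, 0, 0, 0, 0],
    [56, -88, 0, 0, 0, 0],
    [86, -135, 0, 0, 0, 0],
    [116, -182, 0, 0, 0, 0],
    [140, -220, 0, 0, 0, 0],
    [155, -243, 0, 0, 0, 0],
    [160.4, -252.2, 0, 0, 0, 0]
  ],
  "gripper": 70
}}

```text
t: 43.5
ee_pos: [439.7, -276.7, 135.1]
tcp_rot: [-0.001, 0.001, 1.0, 0.001]
force: [-0.4, -0.0, 0.3]
finger_gap: 0.822
grip_force: 0.0
```

```bash
python3 - <<'E'
from h import *
cv2.imwrite("pics/scene4.png",robot.grab_frame("scene")[:,:,::-1]); t=robot.grab_frame("top")[:,:,::-1]
cv2.imwrite("pics/top4.png",cv2.resize(t[110:300,130:530],None,fx=2,fy=2))
for c in("scene","top"):
    m=mask(c,"spare"); print(m[1:], fit({c:m[0].astype(np.float32)},MOD,[602,-24,0],8))
hsv=cv2.cvtColor(t,cv2.COLOR_BGR2HSV); m=cv2.inRange(hsv,(45,90,50),(85,255,255)); k=np.zeros_like(m); k[150:190,320:355]=m[150:190,320:355]
k=cv2.morphologyEx(k,cv2.MORPH_CLOSE,np.ones((5,5))); p=back("top",cv2.findNonZero(k)[:,0].astype(float),48)[:,:2]; print(p.mean(0),len(p))
d=np.linalg.svd(p-p.mean(0),full_matrices=False)[2][0]; print(np.degrees(np.arctan2(d[1],d[0])))
print(robot.state()['ee_pos'])
E
```

```text
(0.66, [343.0, 224.1, 36.2, 32.0]) (array([601.76, -24.53,  -0.94]), np.float64(0.137))
(0.93, [334.1, 169.7, 19.5, 36.8]) (array([603.39, -23.76,  -1.48]), np.float64(0.083))
[600.9281643  -24.09521131] 271
-179.37982957387592
[ 441.88138551 -275.18117467  135.81246208]
```

View pics/top4.png

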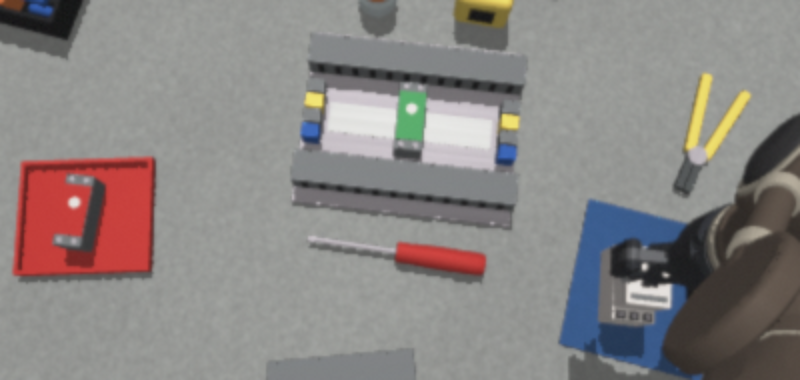

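The top view shows the spare square in the middle seat (around (410, 118) in the crop). The failed module is in the tray and the contactor is still upright on the mat. Now the contactor goes back.

Emit:
{"api": "drive_tool", "payload": {
  "motion": [
    [0, 0, 6, 0, 0, 0],
    [0, 0, 18, 0, 0, 0],
    [0, 0, 34, 0, 0, 0],
    [0, 0, 50, 0, 0, 0],
    [0, 0, 63, 0, 0, 0],
    [0, 0, 71, 0, 0, 0],
    [0, 0, 75, 0, 0, 0],
    [0, 0, 75, 0, 0, 0]
  ]
}}

```text
t: 44.7
ee_pos: [442.0, -275.9, 61.2]
tcp_rot: [-0.0, 0.0, 1.0, 0.0]
force: [0.4, 0.2, -0.5]
finger_gap: 0.817
grip_force: 0.0
```

Emit:
{"api": "drive_tool", "payload": {
  "motion": [
    [0, 0, 0, 0, 0, 0],
    [0, 0, 0, 0, 0, 0],
    [0, 0, 0, 0, 0, 0],
    [0, 0, 0, 0, 0, 0],
    [0, 0, 0, 0, 0, 0],
    [0, 0, 0, 0, 0, 0],
    [0, 0, 0, 0, 0, 0],
    [0, 0, 0, 0, 0, 0]
  ],
  "gripper": 30,
  "newtons": 45
}}

```text
t: 45.7
ee_pos: [442.6, -276.4, 62.0]
tcp_rot: [0.001, 0.0, 1.0, -0.0]
force: [0.4, -0.2, 6.2]
finger_gap: 0.527
grip_force: 48.0
```

Emit:
{"api": "drive_tool", "payload": {
  "motion": [
    [0, 0, -2, 0, 0, 0],
    [0, 0, -6, 0, 0, 0],
    [0, 0, -16, 0, 0, 0],
    [0, 0, -32, 0, 0, 0],
    [0, 0, -50, 0, 0, 0],
    [0, 0, -65, 0, 0, 0],
    [0, 0, -73, 0, 0, 0],
    [0, 0, -75, 0, 0, 0]
  ]
}}

```text
t: 46.7
ee_pos: [442.3, -276.1, 137.2]
tcp_rot: [0.001, 0.0, 1.0, -0.0]
force: [0.1, -0.1, -3.5]
finger_gap: 0.521
grip_force: 47.1
```

Emit:
{"api": "drive_tool", "payload": {
  "motion": [
    [-5, 9, 0, 0, 0, 0],
    [-18, 34, 0, 0, 0, 0],
    [-40, 75, 0, 0, 0, 0],
    [-63, 118, 0, 0, 0, 0],
    [-86, 161, 0, 0, 0, 0],
    [-109, 204, 0, 0, 0, 0],
    [-130, 244, 0, 0, 0, 0],
    [-146, 274, 0, 0, 0, 0]
  ]
}}

```text
t: 47.7
ee_pos: [587.9, 0.9, 135.1]
tcp_rot: [-0.001, -0.001, 1.0, 0.0]
force: [0.1, -0.4, -4.5]
finger_gap: 0.522
grip_force: 47.2
```

Emit:
{"api": "drive_tool", "payload": {
  "motion": [
    [-9, 16, 0, 0, 0, 0],
    [-13, 24, 0, 0, 0, 0],
    [-14.5, 26.2, 0, 0, 0, 0],
    [-14.5, 26.2, 8, 0, 0, 0],
    [-14.5, 26.2, 22, 0, 0, 0],
    [-14.5, 26.2, 38, 0, 0, 0],
    [-14.5, 26.2, 50, 0, 0, 0],
    [-14.5, 26.2, 55, 0, 0, 0]
  ]
}}

```text
t: 48.7
ee_pos: [601.3, 24.2, 79.5]
tcp_rot: [-0.001, 0.0, 1.0, 0.0]
force: [0.8, -0.5, -2.5]
finger_gap: 0.519
grip_force: 47.3
```

Emit:
{"api": "drive_tool", "payload": {
  "motion": [
    [0, 0, 3, 0, 0, 0],
    [0, 0, 6, 0, 0, 0],
    [0, 0, 9, 0, 0, 0],
    [0, 0, 11.5, 0, 0, 0],
    [0, 0, 13, 0, 0, 0],
    [0, 0, 14, 0, 0, 0],
    [0, 0, 14.3, 0, 0, 0],
    [0, 0, 14.3, 0, 0, 0]
  ]
}}

```text
t: 49.7
ee_pos: [602.6, 24.4, 67.0]
tcp_rot: [0.0, 0.0, 1.0, 0.0]
force: [0.2, 0.2, -3.8]
finger_gap: 0.517
grip_force: 47.4
```

Emit:
{"api": "drive_tool", "payload": {
  "motion": [
    [0, 0, 0.1, 0, 0, 0],
    [0, 0, 0.2, 0, 0, 0],
    [0, 0, 0.4, 0, 0, 0],
    [0, 0, 0.6, 0, 0, 0],
    [0, 0, 0.7, 0, 0, 0],
    [0, 0, 0.8, 0, 0, 0],
    [0, 0, 0.8, 0, 0, 0],
    [0, 0, 0.8, 0, 0, 0]
  ]
}}

```text
t: 50.7
ee_pos: [602.6, 24.4, 67.0]
tcp_rot: [0.0, -0.0, 1.0, -0.0]
force: [-2.9, 0.1, 6.4]
finger_gap: 0.521
grip_force: 48.2
```

Emit:
{"api": "drive_tool", "payload": {
  "motion": [
    [0, 0, 0, 0, 0, 0],
    [0, 0, 0, 0, 0, 0],
    [0, 0, 0, 0, 0, 0],
    [0, 0, 0, 0, 0, 0],
    [0, 0, 0, 0, 0, 0],
    [0, 0, 0, 0, 0, 0],
    [0, 0, 0, 0, 0, 0],
    [0, 0, 0, 0, 0, 0]
  ],
  "gripper": 70
}}

```text
t: 51.7
ee_pos: [602.5, 24.4, 66.2]
tcp_rot: [0.0, 0.0, 1.0, -0.0]
force: [0.9, -0.4, -0.6]
finger_gap: 0.822
grip_force: 0.0
```

Emit:
{"api": "drive_tool", "payload": {
  "motion": [
    [0, 0, -3, 0, 0, 0],
    [0, 0, -10, 0, 0, 0],
    [0, 0, -22, 0, 0, 0],
    [0, 0, -37, 0, 0, 0],
    [0, 0, -52, 0, 0, 0],
    [0, 0, -63, 0, 0, 0],
    [0, 0, -69, 0, 0, 0],
    [0, 0, -70, 0, 0, 0]
  ]
}}

```text
t: 52.7
ee_pos: [602.7, 24.4, 136.7]
tcp_rot: [0.0, 0.0, 1.0, -0.0]
force: [0.3, 0.4, -0.0]
finger_gap: 0.821
grip_force: 0.0
```

Emit:
{"api": "drive_tool", "payload": {
  "motion": [
    [7, -17, 0, 0, 0, 0],
    [22, -54, 0, 0, 0, 0],
    [43, -106, 0, 0, 0, 0],
    [64, -159, 0, 0, 0, 0],
    [86, -212, 0, 0, 0, 0],
    [107, -265, 0, 0, 0, 0],
    [128, -318, 0, 0, 0, 0],
    [146, -362, 0, 0, 0, 0]
  ]
}}

```text
t: 53.7
ee_pos: [454.0, -339.9, 135.5]
tcp_rot: [-0.001, 0.001, 1.0, 0.0]
force: [1.4, -0.2, -1.0]
finger_gap: 0.821
grip_force: 0.0
```

Emit:
{"api": "drive_tool", "payload": {
  "motion": [
    [11, -26, 0, 0, 0, 0],
    [14.5, -34.2, 0, 0, 0, 0],
    [14.5, -34.2, 0, 0, 0, 0],
    [14.5, -34.2, 20, 0, 0, 0],
    [14.5, -34.2, 40, 0, 0, 0],
    [14.5, -34.2, 58, 0, 0, 0],
    [14.5, -34.2, 71, 0, 0, 0],
    [14.5, -34.2, 75, 0, 0, 0]
  ]
}}

```text
t: 54.7
ee_pos: [441.4, -371.0, 59.7]
tcp_rot: [-0.001, -0.0, 1.0, 0.001]
force: [1.2, -0.6, -0.9]
finger_gap: 0.818
grip_force: 0.0
```

Emit:
{"api": "drive_tool", "payload": {
  "motion": [
    [0, 0, 0, 0, 0, 0],
    [0, 0, 0, 0, 0, 0],
    [0, 0, 0, 0, 0, 0],
    [0, 0, 0, 0, 0, 0],
    [0, 0, 0, 0, 0, 0],
    [0, 0, 0, 0, 0, 0],
    [0, 0, 0, 0, 0, 0],
    [0, 0, 0, 0, 0, 0]
  ],
  "gripper": 30
}}

```text
t: 55.7
ee_pos: [442.4, -372.3, 61.7]
tcp_rot: [0.0, 0.0, 1.0, -0.0]
force: [1.2, -1.4, 2.7]
finger_gap: 0.521
grip_force: 47.2
```

Emit:
{"api": "drive_tool", "payload": {
  "motion": [
    [0, 0, -2, 0, 0, 0],
    [0, 0, -6, 0, 0, 0],
    [0, 0, -16, 0, 0, 0],
    [0, 0, -32, 0, 0, 0],
    [0, 0, -50, 0, 0, 0],
    [0, 0, -65, 0, 0, 0],
    [0, 0, -73, 0, 0, 0],
    [0, 0, -75, 0, 0, 0]
  ]
}}

```text
t: 56.7
ee_pos: [442.3, -372.1, 137.2]
tcp_rot: [0.001, 0.0, 1.0, -0.001]
force: [0.6, -0.2, -3.8]
finger_gap: 0.519
grip_force: 46.7
```

Emit:
{"api": "drive_tool", "payload": {
  "motion": [
    [-5, 9, 0, 0, 0, 0],
    [-18, 34, 0, 0, 0, 0],
    [-40, 75, 0, 0, 0, 0],
    [-63, 118, 0, 0, 0, 0],
    [-86, 161, 0, 0, 0, 0],
    [-109, 204, 0, 0, 0, 0],
    [-130, 244, 0, 0, 0, 0],
    [-146, 274, 0, 0, 0, 0]
  ]
}}

```text
t: 57.7
ee_pos: [587.9, -95.0, 135.1]
tcp_rot: [-0.001, -0.001, 1.0, 0.001]
force: [-0.1, -0.8, -3.2]
finger_gap: 0.521
grip_force: 47.1
```

Emit:
{"api": "drive_tool", "payload": {
  "motion": [
    [-9, 16, 0, 0, 0, 0],
    [-13, 24, 0, 0, 0, 0],
    [-14.4, 26.3, 0, 0, 0, 0],
    [-14.4, 26.3, 8, 0, 0, 0],
    [-14.4, 26.3, 22, 0, 0, 0],
    [-14.4, 26.3, 38, 0, 0, 0],
    [-14.4, 26.3, 50, 0, 0, 0],
    [-14.4, 26.3, 55, 0, 0, 0]
  ]
}}

```text
t: 58.7
ee_pos: [601.2, -71.5, 79.4]
tcp_rot: [-0.001, 0.0, 1.0, 0.0]
force: [0.5, 1.0, -3.9]
finger_gap: 0.522
grip_force: 47.1
```

Emit:
{"api": "drive_tool", "payload": {
  "motion": [
    [0, 0, 3, 0, 0, 0],
    [0, 0, 6, 0, 0, 0],
    [0, 0, 9, 0, 0, 0],
    [0, 0, 11.5, 0, 0, 0],
    [0, 0, 13, 0, 0, 0],
    [0, 0, 14, 0, 0, 0],
    [0, 0, 14.2, 0, 0, 0],
    [0, 0, 14.2, 0, 0, 0]
  ]
}}

```text
t: 59.7
ee_pos: [602.4, -71.6, 67.0]
tcp_rot: [0.0, 0.0, 1.0, -0.0]
force: [0.2, -0.3, -5.0]
finger_gap: 0.52
grip_force: 47.1
```

Emit:
{"api": "drive_tool", "payload": {
  "motion": [
    [0, 0, 0.1, 0, 0, 0],
    [0, 0, 0.2, 0, 0, 0],
    [0, 0, 0.4, 0, 0, 0],
    [0, 0, 0.6, 0, 0, 0],
    [0, 0, 0.7, 0, 0, 0],
    [0, 0, 0.8, 0, 0, 0],
    [0, 0, 0.8, 0, 0, 0],
    [0, 0, 0.8, 0, 0, 0]
  ]
}}

```text
t: 60.7
ee_pos: [602.4, -71.6, 66.7]
tcp_rot: [0.0, 0.0, 1.0, -0.0]
force: [-3.2, 0.4, 3.1]
finger_gap: 0.521
grip_force: 47.8
```

Emit:
{"api": "drive_tool", "payload": {
  "motion": [
    [0, 0, 0, 0, 0, 0],
    [0, 0, 0, 0, 0, 0],
    [0, 0, 0, 0, 0, 0],
    [0, 0, 0, 0, 0, 0],
    [0, 0, 0, 0, 0, 0],
    [0, 0, 0, 0, 0, 0],
    [0, 0, 0, 0, 0, 0],
    [0, 0, 0, 0, 0, 0]
  ],
  "gripper": 70
}}

```text
t: 61.7
ee_pos: [602.4, -71.5, 66.2]
tcp_rot: [0.0, 0.0, 1.0, -0.0]
force: [-0.1, -0.2, -0.9]
finger_gap: 0.821
grip_force: 0.0
```

Emit:
{"api": "drive_tool", "payload": {
  "motion": [
    [0, 0, -3, 0, 0, 0],
    [0, 0, -10, 0, 0, 0],
    [0, 0, -24, 0, 0, 0],
    [0, 0, -42, 0, 0, 0],
    [0, 0, -62, 0, 0, 0],
    [0, 0, -80, 0, 0, 0],
    [0, 0, -92, 0, 0, 0],
    [0, 0, -100, 0, 0, 0]
  ]
}}

```text
t: 62.7
ee_pos: [602.6, -71.6, 167.3]
tcp_rot: [0.0, 0.0, 1.0, -0.0]
force: [-0.3, -0.6, -0.9]
finger_gap: 0.817
grip_force: 0.0
```

Emit:
{"api": "drive_tool", "payload": {
  "motion": [
    [8, -12, 0, 0, 0, 0],
    [28, -44, 0, 0, 0, 0],
    [56, -88, 0, 0, 0, 0],
    [86, -135, 0, 0, 0, 0],
    [116, -182, 0, 0, 0, 0],
    [140, -220, 0, 0, 0, 0],
    [155, -243, 0, 0, 0, 0],
    [160, -252, 0, 0, 0, 0]
  ]
}}

```text
t: 63.7
ee_pos: [440.3, -324.7, 165.2]
tcp_rot: [-0.001, 0.001, 1.0, 0.001]
force: [0.8, 0.0, -0.9]
finger_gap: 0.818
grip_force: 0.0
```

```bash
python3 - <<'E'
from h import *
s=robot.grab_frame("scene")[:,:,::-1]; t=robot.grab_frame("top")[:,:,::-1]
cv2.imwrite("pics/fin.png",np.vstack([cv2.resize(t[110:260,130:430],(600,300)),cv2.resize(s[130:280,220:520],(600,300))]))
for o,y,P in(("contactor",24,TALL),("starter",-72,TALL)):
    m=mask("top",o); print(o,fit({"top":m[0].astype(np.float32)},P,[602,y,0],8))
m=mask("scene","starter"); print(fit({"scene":m[0].astype(np.float32)},TALL,[602,-72,0],8))
E
```

```text
contactor (array([601.87,  24.99,   1.59]), np.float64(0.085))
starter (array([602.13, -70.62,  -2.89]), np.float64(0.092))
(array([600.4 , -71.51,   0.  ]), np.float64(0.08))
```

View pics/fin.png

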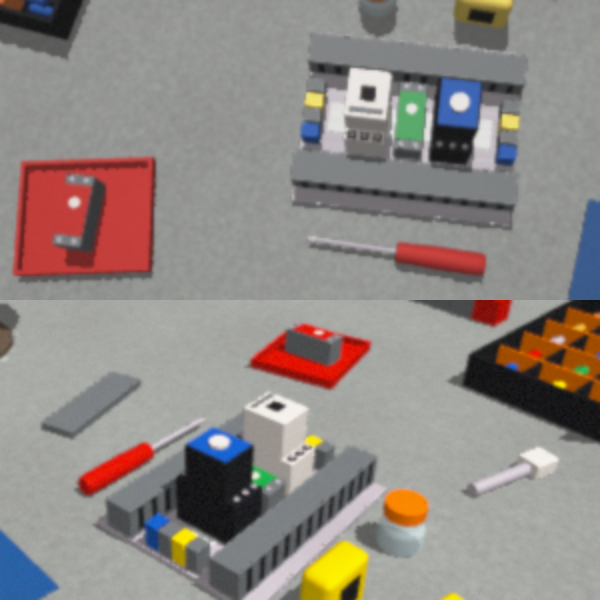

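Contactor, spare and starter stand square in the row on the panel, at (368, 110), (410, 115) and (457, 118). The failed module is upright in the tray at (75, 210), and the arm is clear.

```bash
python3 -c "
from rig import robot
print(robot.hand_in())"
```

```text
the job is handed in; nothing more can be done
None
```

I handed the job in at about 64 s: the failed module is upright in the red tray, the spare is in the middle seat, and the contactor and starter are back in their places. The cameras put the spare, contactor and starter within about 1–2 mm of their seats, but their readings of how square each piece sits vary by up to 3°.

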